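# Move three glass-bottomed samples on to their next instruments

### The arm

A 7-joint arm with a two-finger parallel gripper is mounted at the origin on the work surface. World frame = base frame: x ahead of the robot, y to its left, z up, the work surface at z = 0. Lengths are in mm, angles in rad, forces in N, time in s.
With the tool pointing down it reaches from about 400 to 875 mm from the base axis. Payload 19.3 kg.
Tool frame: the origin (TCP) lies at the very end of the fingers, on their centre line; the grasp point (between the pads) lies 19 mm behind it (grip_point_offset is the z of the grasp point in the tool frame, in mm); z points along the fingers, y is the line along which they close (so a half turn about z gives the same grasp; the last joint's range is limited). The gripper opens to 85 mm and grips with 20 to 120 N. Pads are 22 mm wide; open, the fingers measure 114 mm over their backs; the gripper's body (76 mm by 85 mm) begins 54 mm behind the grasp point. The pads swing forward as they close: fully open they stand 13 mm farther back than shut.
Start: joints at [1.245, 0.521, -0.036, 1.599, 0.021, 1.021, -0.113], TCP at [158.109, -604.662, 209.591] pointing down, gripper open.
Joint ranges: [-2.91, 2.91], [-0.3, 2.13], [-1.5, 1.42], [0.17, 2.43], [-1.26, 4.41], [0.16, 1.93], [-2.52, 2.52]. Speed limits (rad/s): [1.89, 1.89, 2.39, 2.39, 3.01, 3.01, 3.01].

### API

Orientations are given as a 3x3 rotation matrix whose columns are the frame's x, y, z axes.
In Python, from workcell import movep, movel, goto_joints, open_gripper, clamp, wait, inverse_kinematics, read_state, camera, PlanningError, finish_job, grip_point_offset gives the robot as it stands. Calls block until the motion is done:
- movep(position, orientation): joint-space move of the TCP to a pose.
- movel(position, frame=None, max_speed=150, guard=None): straight line of the TCP; frame=None keeps the orientation; max_speed is the mean speed in mm/s. With guard (N) it stops when the force on the tool has changed by that much, and returns True; else False.
- goto_joints(angles): joint-space move.
- open_gripper() and clamp(): open the fingers fully, or close them until they stop; the grip force is fixed at half the most.
- wait(seconds).
- inverse_kinematics(position, orientation): joint angles nearest the present ones, or None.
- read_state(): the state.
- camera(name): name is "scene" or "top" or "wrist"; returns a dict with "image" (420x560x3 uint8, blue, green, red), "range_z" (420x560 float32, mm along the optical axis (not along the pixel's ray), 0 where there is no reading), "fx", "fy", "cx", "cy" (pixels), "cam_to_world" (4x4, takes a point from camera to world coordinates). Camera axes: x right, y up, looking along -z (the intrinsics and any distortion apply to the point x, -y, -z); pixel columns grow to the right and rows downward; lengths in mm; the calibration is good to about 2 mm. A picture is of the moment at which its call begins.
A pose or a line that the arm cannot do raises PlanningError and nothing moves.
- finish_job(): hands the job in; it is judged then, once.
The state is a dict: "time": time; "qpos": joint angles; "qvel": joint speeds; "joint_efforts": joint torques, N m; "eef_pos": TCP position; "tool_rot": TCP orientation; "ft_force": force on the tool from outside, world axes, zero at the start; "torque": the same for the moment, N m; "finger_gap": finger opening in mm; "gripper_force": force on a finger pad.
Only numpy, scipy, OpenCV 4.12 (cv2) and the standard library are available. Lean on these libraries where they do the work, as an engineer would, in place of code of your own. Each camera call takes 0.05 s, during which the arm holds its last target. There are 200 camera calls.

### The job

One round of measurements is over, so move each sample on to its next instrument: the flat dish goes from the shaker to the optical reader, the square bottle from the balance to the shaker, and the round jar from the reader to the balance, each left standing upright in the middle of its new place. All three instruments are occupied, so first park one of the samples on the free cork mat; their glass bottoms must never touch the bare bench. Keep the samples upright, set them down gently on the instruments without dropping or pressing them, and leave the brown bottle, the spatula and the weight box where they are.

Things in the scene. Friction and masses are not known exactly. Their poses are not given: they have to be found in the camera images.
- round_jar_center (a point): Round wide-mouthed sample jar, white plastic on a clear glass base, with a ribbed grey screw cap: cylindrical body 56 mm in diameter up to 60 mm, a short neck, then the cap 46 mm in diameter from 64 to 78 mm; 78 mm high in all, 0.11 to 0.23 kg. The point is on its axis half-way up (39 mm above its underside); z up its axis. At the start it stands on the reader's window, up to 6 mm off the middle in x and in y.
- square_bottle_center (a point): Square sample bottle, white plastic on a clear glass base, with a narrow grey cap: square body 46 x 46 mm up to 60 mm, then a sloping shoulder, cap 29 mm in diameter from 72 to 90 mm; 90 mm high in all, 0.10 to 0.21 kg. The point is on its axis half-way up (45 mm above its underside, 15 mm below the body's upper edge); z up, x and y square to its flat sides. It may be turned any way. At the start it stands on the balance's pan.
- flat_dish_center (a point): Flat round sample dish, white plastic on a clear glass base, closed by a fixed grey lid of the same diameter: 62 mm in diameter, 40 mm high, 0.09 to 0.18 kg. The point is on its axis half-way up (20 mm above its underside); z up. At the start it stands on the shaker's mat.
- balance_pan (a point): Compact laboratory balance, white, fixed: round steel pan 116 mm in diameter, its top 58 mm above the bench. The point is the middle of the pan's upper face; z up, the low display and keys (up to 39 mm high) reach 135 mm out from the point along its -x; the housing is 140 mm wide and reaches 73 mm along +x.
- shaker_mat (a point): Platform shaker, grey, fixed: square platform 134 x 134 mm with a flat black rubber mat, its top 76 mm above the bench, standing still. The point is the middle of the mat's upper face; z up, x and y along the platform's sides; a low panel with two black knobs (up to 54 mm high) reaches 117 mm out along -x; the housing is 140 mm wide and reaches 73 mm along +x.
- reader_window (a point): Optical sample reader, white, fixed: a flat black seat with a round glass window (60 mm in diameter) flush in it, 84 mm above the bench, within an aluminium locating ring 94 mm in inner and 104 mm in outer diameter that stands 3 mm above the seat. The point is the middle of the window's face, where the sample stands; z up; a lower panel with a screen (up to 59 mm high) reaches 130 mm out along -x; the housing is 144 mm wide and reaches 70 mm along +x.
- cork_mat_top (a point): Round cork mat lying fixed on the bench, 120 mm in diameter, 10 mm thick, empty at the start: the free spot. The point is the middle of its upper face; z up.
- reagent_bottle: Bystander: closed brown glass bottle with black cap, 72 mm in diameter, 130 mm high, standing loose on the bench beyond the instruments. Origin at the middle of its underside.
- spatula: Bystander: loose plain steel laboratory spatula, a bar 8 mm wide and 182 mm long with a 14 mm wide blade, 5 mm thick, lying on the bench. Origin on its underside about half-way along; x along it towards the blade.
- weight_box: Bystander: loose closed wooden box for check weights, 75 x 130 x 34 mm, on the bench. Origin at the middle of its underside.
Mind the look-alikes: they are no part of the job. Leave any black look-alike of the part that bears square_bottle_center alone. Leave any blue look-alike of the part that bears cork_mat_top alone.

How it is judged (in metres and radians):
On the way:
1. one of the samples stands parked on the cork mat (within 40 mm of its middle) (((horizontal distance between round_jar_center and cork_mat_top below 0.04 m and z of round_jar_center in the frame of cork_mat_top between 0.035 and 0.043 m and linear speed of round_jar below 0.02 m/s) or (horizontal distance between square_bottle_center and cork_mat_top below 0.04 m and z of square_bottle_center in the frame of cork_mat_top between 0.041 and 0.049 m and linear speed of square_bottle below 0.02 m/s) or (horizontal distance between flat_dish_center and cork_mat_top below 0.04 m and z of flat_dish_center in the frame of cork_mat_top between 0.016 and 0.024 m and linear speed of flat_dish below 0.02 m/s))), for 0.3 s.
At the end, for the whole second after the job is handed in: The flat dish stands on the reader's window, the square bottle on the shaker's mat and the round jar on the balance's pan: each with its axis within 15 mm of the middle, its underside on the surface (within 4 mm), upright within 0.1 rad, and at rest (horizontal distance between flat_dish_center and reader_window below 0.015 m and z of flat_dish_center in the frame of reader_window between 0.016 and 0.024 m and angle between each of flat_dish_center, square_bottle_center, round_jar_center's own z axis and vertical below 0.1 rad and linear speed of each of flat_dish, square_bottle, round_jar below 0.02 m/s and angular speed of each of flat_dish, square_bottle, round_jar below 0.2 rad/s and horizontal distance between square_bottle_center and shaker_mat below 0.015 m and z of square_bottle_center in the frame of shaker_mat between 0.041 and 0.049 m and horizontal distance between round_jar_center and balance_pan below 0.015 m and z of round_jar_center in the frame of balance_pan between 0.035 and 0.043 m); the robot touches nothing.
It fails at once if a sample is tipped by more than 0.6 rad (angle between any of round_jar_center, square_bottle_center, flat_dish_center's own z axis and vertical above 0.6 rad).
It fails at once if a sample touches the bare bench (comes 5 mm lower than it would stand on the 10 mm cork mat) (height (world z) of round_jar_center below 0.044 m or height (world z) of square_bottle_center below 0.05 m or height (world z) of flat_dish_center below 0.025 m).
It fails at once if the brown bottle, the spatula or the weight box is pushed more than 20 mm, or one of the first and last is tipped by more than 0.3 rad (distance of any of reagent_bottle, spatula, weight_box from where it was at the start of the episode above 0.02 m or angle between any of reagent_bottle, weight_box's own z axis and vertical above 0.3 rad).
It fails at once if an instrument takes a knock or a press of more than 100 N (contact force between any of balance, shaker, reader and anything else above 100 N).
It fails at once if a sample is dropped on to its new instrument (it comes down at more than 0.5 m/s, a free fall of 13 mm) ((linear speed of flat_dish above 0.5 m/s and horizontal distance between flat_dish_center and reader_window below 0.045 m and z of flat_dish_center in the frame of reader_window below 0.038 m) or (linear speed of square_bottle above 0.5 m/s and horizontal distance between square_bottle_center and shaker_mat below 0.045 m and z of square_bottle_center in the frame of shaker_mat below 0.063 m) or (linear speed of round_jar above 0.5 m/s and horizontal distance between round_jar_center and balance_pan below 0.045 m and z of round_jar_center in the frame of balance_pan below 0.057 m)).
It also fails if it takes over 128 s, if anything falls off the work surface, if the arm or the gripper's body presses on something with over 40 N, if the wrist force passes 120 N, or if a joint passes its speed limit or range.

## Working session

There is one attempt and no reset: what is moved stays moved. The work goes in short steps, each a Python script; the robot and the scene stay as the last script left them, time stands still between calls to the robot, and variables do not carry over. Pictures are saved under pics/ and viewed, at most 14 in all, crops included, and the job is handed in when it is done.

```bash
mkdir -p pics; ls; python3 - <<'E'
from workcell import *
import cv2,numpy as np
for n in ["top","scene"]:
    c=camera(n); cv2.imwrite(f"pics/{n}0.png",c["image"]); np.savez(f"{n}0.npz",**c)
    print(n,c["fx"],c["fy"],c["cx"],c["cy"],c["cam_to_world"].round(2).tolist(),[k for k in c])
s=read_state();print(s["time"],grip_point_offset,s["tool_rot"],s["finger_gap"])
E
```

```text
pics
top 489.0770399952973 489.0770399952973 289.8644174862292 209.93694548322756 [[0.03, 0.98, -0.18, 331.38], [-1.0, 0.03, -0.01, -2.56], [-0.0, 0.18, 0.98, 1474.29], [0.0, 0.0, 0.0, 1.0]] ['image', 'range_z', 'fx', 'fy', 'cx', 'cy', 'cam_to_world']
scene 475.2467262124799 475.2467262124799 283.38100791696064 208.54417466963264 [[-0.82, -0.43, 0.37, 970.07], [0.57, -0.63, 0.53, 591.67], [0.0, 0.65, 0.76, 903.0], [0.0, 0.0, 0.0, 1.0]] ['image', 'range_z', 'fx', 'fy', 'cx', 'cy', 'cam_to_world']
0.1 -18.700000000000003 [[ 9.67469753e-01  2.52986537e-01 -2.98198078e-04]
 [ 2.52986707e-01 -9.67469299e-01  9.38425666e-04]
 [-5.10884269e-05 -9.83338597e-04 -9.99999515e-01]] 85.30501860240643
```

View pics/top0.png

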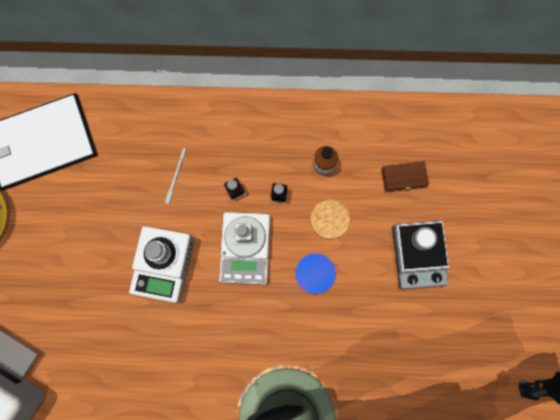

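View pics/scene0.png

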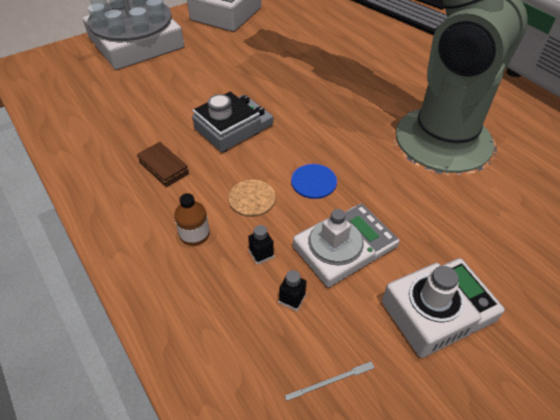

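The top view shows the reader with the jar at (160,252), the balance with the square bottle at (244,235), and the shaker with the dish at (426,238). The cork mat is at (330,219). The decoys are the blue mat at (316,273) and black bottles at (234,188) and (279,191).

```bash
cat > vis.py <<'E'
import numpy as np, cv2
def cloud(c):
    v,u=np.mgrid[:c["range_z"].shape[0],:c["range_z"].shape[1]]; z=c["range_z"].astype(float)
    P=np.stack([(u-c["cx"])/c["fx"]*z,-(v-c["cy"])/c["fy"]*z,-z],-1)
    M=np.asarray(c["cam_to_world"]); W=P@M[:3,:3].T+M[:3,3]; W[z==0]=np.nan; return W
def cast(c,uv,h):
    uv=np.atleast_2d(uv).astype(float); M=np.asarray(c["cam_to_world"])
    d=np.stack([(uv[:,0]-c["cx"])/c["fx"],-(uv[:,1]-c["cy"])/c["fy"],-np.ones(len(uv))],-1)@M[:3,:3].T
    return M[:3,3]+d*((h-M[2,3])/d[:,2])[:,None]
def top(c,mask,h):
    "largest blob of mask, boundary cast on plane h: ellipse centre/size and min rect"
    cs,_=cv2.findContours(mask.astype(np.uint8),cv2.RETR_EXTERNAL,cv2.CHAIN_APPROX_NONE)
    k=max(cs,key=cv2.contourArea); w=cast(c,k[:,0],h)[:,:2].astype(np.float32)
    return w,cv2.minEnclosingCircle(w),cv2.minAreaRect(w)
E
python3 - <<'E'
from vis import *
seeds={"top":dict(jar=(157,251),bot=(243,232),dish=(426,238),cork=(330,219)),"scene":dict(jar=(445,278),bot=(337,215),dish=(220,101),cork=(252,198))}
H=dict(jar=162,bot=148,dish=116,cork=10)
R0={}
for n in ["top","scene"]:
    c=dict(np.load(n+"0.npz")); W=cloud(c); W[np.isnan(W)]=-999; I=c["image"].astype(int); hsv=cv2.cvtColor(c["image"],cv2.COLOR_BGR2HSV)
    for k,h in H.items():
        p=cast(c,seeds[n][k],h)[0]
        d=np.hypot(W[...,0]-p[0],W[...,1]-p[1])
        m=(abs(W[...,2]-h)<7)&(d<70)
        if k=="cork":
            m=(d<85)&(abs(W[...,2]-h)<12)&(I[...,2]>170)&(I[...,1]>120)
        w,ci,re=top(c,m,h); print(n,k,"z",np.median(W[m][:,2]).round(1),m.sum(),"cl",np.median(W[m][:,:2],0).round(1),"circ",np.round(ci[0],1),round(ci[1],1),"rect",np.round(re[0],1),np.round(re[1],1),round(re[2],1))
    for k,h,r,s in [("pan",58,95,"bot"),("mat",76,95,"dish"),("seat",86,90,"jar")]:
        p=cast(c,seeds[n][s],H[s])[0]; d=np.hypot(W[...,0]-p[0],W[...,1]-p[1])
        m=(W[...,2]>h-6)&(d<r+30)
        w,ci,re=top(c,m,h); print(n,k,"z",np.median(W[m][:,2]).round(1),m.sum(),"circ",np.round(ci[0],1),round(ci[1],1),"rect",np.round(re[0],1),np.round(re[1],1),round(re[2],1))
c=dict(np.load("top0.npz"));cv2.imwrite("pics/zoom.png",np.hstack([cv2.resize(c["image"][y:y+90,x:x+100],(400,360),interpolation=cv2.INTER_CUBIC) for x,y in [(120,215),(200,205)]]))
s=dict(np.load("scene0.npz"));cv2.imwrite("pics/zoom2.png",np.hstack([cv2.resize(x,(400,360),interpolation=cv2.INTER_CUBIC) for x in (c["image"][205:295,375:475],s["image"][200:290,290:390])]))
E
```

```text
top jar z 161.1 229 cl [451.9 373.5] circ [452.3 373. ] 23.5 rect [452.2 372.9] [43.  44.6] 48.0
top bot z 146.8 91 cl [513.5 138.6] circ [513.8 138.2] 14.6 rect [513.2 138.8] [27.7 27.4] 2.4
top dish z 115.3 379 cl [ 509.7 -372. ] circ [ 509.8 -371.9] 31.3 rect [ 509.7 -372.4] [59.  61.5] 1.5
top cork z 8.2 1557 cl [ 568.9 -114.8] circ [ 570.6 -114. ] 84.0 rect [ 571.  -115.8] [145.4 163. ] 46.1
top pan z 58.7 1218 circ [509.7 139.2] 61.6 rect [508.9 138.7] [120.5 113.6] 9.1
top mat z 76.4 2032 circ [ 492.  -373.7] 92.8 rect [ 492.6 -374. ] [133.3 133.6] 6.3
top seat z 84.8 1554 circ [453.6 377.1] 84.9 rect [455.4 372.5] [138.  126.7] 79.6
scene jar z 161.2 461 cl [456.5 372.5] circ [457.5 372.3] 25.1 rect [457.2 372.2] [49.1 46.1] 9.1
scene bot z 147.4 147 cl [518.7 137. ] circ [518.8 138. ] 16.8 rect [518.7 138.7] [32.3 28.9] 55.6
scene dish z 116.2 294 cl [ 515.3 -371.6] circ [ 514.9 -371.5] 35.4 rect [ 514.6 -372.4] [68.4 60.1] 67.2
scene cork z 10.1 1268 cl [ 577.3 -115.5] circ [ 576.7 -116.6] 59.9 rect [ 576.6 -116.4] [116.6 116.3] 22.1
scene pan z 59.9 1911 circ [503.2 124.7] 74.3 rect [504.5 135.8] [138.3 115.3] 13.9
scene mat z 77.3 1512 circ [ 499.  -372.9] 95.1 rect [ 500. -379.] [135.9 152.1] 6.1
scene seat z 84.7 3304 circ [460.7 371.3] 87.4 rect [453.8 375.1] [137.6 142.3] 80.2
```

View pics/zoom.png

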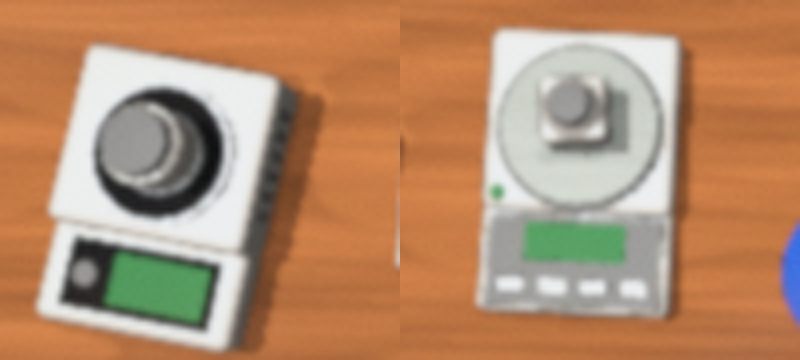

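View pics/zoom2.png

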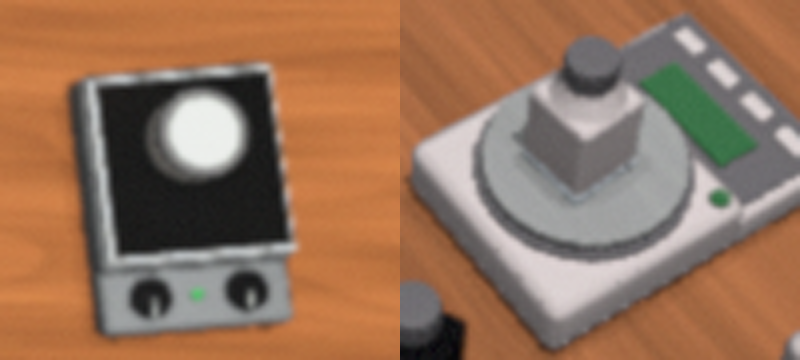

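The zooms show the jar on the reader's black seat, the bottle on the steel pan with its sides roughly square to the balance, and the dish off-centre on the black mat. The two cameras agree to about 5 mm in x, so I'll refine the centres, check IK, and then take a wrist view.

```bash
python3 - <<'E'
from vis import *
from workcell import *
for n,sj,sb,sc in [("top",(452,373),(513,138.5),(569,-115)),("scene",(457,372),(518,138),(577,-116))]:
    c=dict(np.load(n+"0.npz")); W=cloud(c); W[np.isnan(W)]=-999; hsv=cv2.cvtColor(c["image"],cv2.COLOR_BGR2HSV)
    dj=np.hypot(W[...,0]-sj[0],W[...,1]-sj[1])
    m=(dj<56)&(hsv[...,2]<60)&(W[...,2]>78); w,ci,re=top(c,cv2.morphologyEx(m.astype(np.uint8),cv2.MORPH_CLOSE,np.ones((5,5))),84); print(n,"seat",ci,re)
    db=np.hypot(W[...,0]-sb[0],W[...,1]-sb[1])
    m=(db<50)&(W[...,2]>95); w,ci,re=top(c,m,118); print(n,"body",re)
    m=(db<66)&(W[...,2]>53)&(W[...,2]<64); P=W[m]; 
    w=P[:,:2].astype(np.float32); print(n,"panpts",cv2.minAreaRect(w),cv2.minEnclosingCircle(w))
    d=np.hypot(W[...,0]-sc[0],W[...,1]-sc[1])
    m=(d<75)&(hsv[...,1]<165)&(hsv[...,2]>150)&(abs(W[...,2]-10)<12); w,ci,re=top(c,cv2.morphologyEx(m.astype(np.uint8),cv2.MORPH_OPEN,np.ones((5,5))),10); print(n,"cork",ci,re)
def down(a): # y axis closing direction angle a
    y=np.array([np.cos(a),np.sin(a),0]);z=np.array([0,0,-1.]);return np.stack([np.cross(y,z),y,z],1)
for nm,p in dict(jar=(454,373),bot=(515,138),dish=(512,-372),cork=(572,-115)).items():
    for zz in (60,300):
        print(nm,zz,{a:(None if (q:=inverse_kinematics([*p,zz],down(np.deg2rad(a)))) is None else np.round(q,1).tolist()) for a in (-135,-90,-45,0,45,90,135)} if zz==300 else {a:inverse_kinematics([*p,zz],down(np.deg2rad(a))) is not None for a in (-135,-90,-45,0,45,90,135,180)})
E
```

```text
top seat ((450.9860534667969, 375.25787353515625), 42.89229202270508) ((447.9112854003906, 367.7238464355469), (68.71552276611328, 85.14859008789062), 67.33515167236328)
top body ((512.93896484375, 136.19996643066406), (48.116085052490234, 44.72389602661133), 2.646592855453491)
top panpts ((511.0631408691406, 140.0152587890625), (117.62425231933594, 117.0596923828125), 81.3934555053711) ((512.6502685546875, 138.44053649902344), 64.20836639404297)
top cork ((575.9213256835938, -115.79520416259766), 64.76495361328125) ((573.0087890625, -113.23016357421875), (122.87413024902344, 118.21607208251953), 1.4719487428665161)
scene seat ((452.1821594238281, 371.9955139160156), 45.24921417236328) ((457.971923828125, 374.60015869140625), (74.48576354980469, 90.15393829345703), 25.085710525512695)
scene body ((518.0252075195312, 137.57620239257812), (68.27609252929688, 66.37556457519531), 1.8444561958312988)
scene panpts ((514.9281005859375, 140.5499267578125), (104.82139587402344, 115.7157211303711), 44.97007369995117) ((511.95440673828125, 136.45262145996094), 58.90835189819336)
scene cork ((57
[... 1086 characters left out ...]
[0.5, 0.5, 0.1, 1.5, -0.1, 1.2, -1.8], -90: [0.6, 0.5, -0.1, 1.5, 0.0, 1.2, -1.1], -45: [0.7, 0.5, -0.2, 1.5, 0.1, 1.2, -0.3], 0: [0.8, 0.5, -0.4, 1.4, 0.2, 1.3, 0.4], 45: [0.9, 0.5, -0.6, 1.4, 0.3, 1.3, 1.1], 90: [1.0, 0.6, -0.8, 1.4, 0.4, 1.3, 1.8], 135: [1.2, 0.7, -1.3, 1.4, 0.7, 1.5, 2.3]}
cork 60 {-135: True, -90: True, -45: True, 0: True, 45: True, 90: True, 135: True, 180: True}
cork 300 {-135: [0.2, 0.4, -0.1, 1.6, 0.1, 1.2, -2.3], -90: [0.3, 0.4, -0.3, 1.6, 0.1, 1.2, -1.6], -45: [0.4, 0.4, -0.5, 1.6, 0.2, 1.2, -0.9], 0: [0.5, 0.4, -0.6, 1.6, 0.3, 1.2, -0.1], 45: [0.6, 0.5, -0.8, 1.6, 0.3, 1.2, 0.6], 90: [0.7, 0.5, -0.8, 1.6, 0.4, 1.3, 1.3], 135: [0.9, 0.6, -1.3, 1.6, 0.6, 1.4, 1.9]}
```

```bash
cat > rob.py <<'E'
from workcell import *
import numpy as np
def down(a):
    a=np.deg2rad(a);y=np.array([np.cos(a),np.sin(a),0]);z=np.array([0,0,-1.]);return np.stack([np.cross(y,z),y,z],1)
E
python3 - <<'E'
from rob import *; from vis import *
import cv2
ims=[]
for n,p in dict(dish=(495,-373),cork=(573,-115),bot=(511,139),jar=(453,373)).items():
    movep([p[0]-40,p[1],330],down(90)); wait(0.3); c=camera("wrist"); np.savez("w_"+n+".npz",**c); ims.append(cv2.resize(c["image"],(400,300)))
    s=read_state(); print(n,round(s["time"],1),np.round(s["eef_pos"],1),c["cam_to_world"].round(2).tolist(),c["fx"])
cv2.imwrite("pics/w.png",np.vstack([np.hstack(ims[:2]),np.hstack(ims[2:])]))
E
```

```text
dish 2.3 [ 454.9 -373.1  329.9] [[0.0, -0.96, -0.29, 379.03], [1.0, 0.0, -0.0, -372.35], [0.0, -0.29, 0.96, 494.88], [0.0, 0.0, 0.0, 1.0]] 301.60458496636915
cork 3.7 [ 532.9 -115.5  329.9] [[0.0, -0.96, -0.29, 457.08], [1.0, 0.0, 0.0, -114.89], [0.0, -0.29, 0.96, 494.88], [0.0, 0.0, 0.0, 1.0]] 301.60458496636915
bot 5.0 [471.2 138.5 329.9] [[0.0, -0.96, -0.29, 395.45], [1.0, 0.0, 0.0, 139.22], [0.0, -0.29, 0.96, 494.88], [0.0, 0.0, 0.0, 1.0]] 301.60458496636915
jar 6.3 [413.4 372.4 330.1] [[0.0, -0.96, -0.29, 337.67], [1.0, 0.0, 0.0, 373.17], [0.0, -0.29, 0.96, 495.03], [0.0, 0.0, 0.0, 1.0]] 301.60458496636915
```

View pics/w.png

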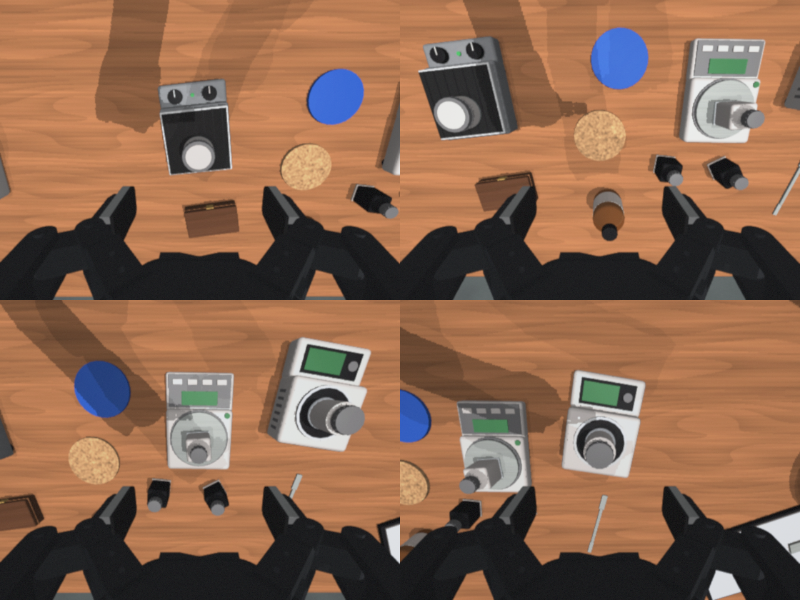

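All four panels show their target ahead of the fingers: dish and mat (195,145), cork (600,135), bottle on the pan (200,440), jar on the reader (600,445). I'll measure the same features from these views.

```bash
python3 - <<'E'
from vis import *
def L(n):
    c=dict(np.load(f"w_{n}.npz")); W=cloud(c); W[np.isnan(W)]=-999; return c,W,cv2.cvtColor(c["image"],cv2.COLOR_BGR2HSV)
def near(W,p): return np.hypot(W[...,0]-p[0],W[...,1]-p[1])
def f(r): return [np.round(x,1).tolist() for x in r]
P=dict(jar=(454,373),bot=(515,138),dish=(512,-372),cork=(573,-115))
for n,k,h in [("jar","jar",162),("bot","bot",148),("dish","dish",116)]:
    c,W,hsv=L(n); m=(near(W,P[k])<60)&(abs(W[...,2]-h)<6); w,ci,re=top(c,m,h); print(k,"z",np.median(W[m][:,2]).round(1),"circ",f(ci),"rect",f(re))
c,W,hsv=L("bot"); m=(near(W,P["bot"])<40)&(W[...,2]>112)&(W[...,2]<122); print("shoulder ring pts",f(cv2.minAreaRect(W[m][:,:2].astype(np.float32))))
m=(near(W,P["bot"])<75)&(abs(W[...,2]-58)<3); w=W[m][:,:2].astype(np.float32);print("pan",f(cv2.minAreaRect(w)),f(cv2.minEnclosingCircle(w)))
c,W,hsv=L("dish"); m=(near(W,(495,-373))<115)&(W[...,2]>71)&(W[...,2]<81); w,ci,re=top(c,m,76); print("mat",f(re))
c,W,hsv=L("cork"); m=(near(W,P["cork"])<85)&(abs(W[...,2]-10)<2.5); m=cv2.morphologyEx(m.astype(np.uint8),cv2.MORPH_OPEN,np.ones((3,3))); w,ci,re=top(c,m,10); print("cork",f(ci),f(re))
c,W,hsv=L("jar"); m=(near(W,P["jar"])<58)&(hsv[...,2]<60)&(abs(W[...,2]-84)<4); w=W[m][:,:2].astype(np.float32)
h=cv2.convexHull(w); print("seat",m.sum(),f(cv2.minEnclosingCircle(w)),f(cv2.fitEllipse(h)))
m=(near(W,P["jar"])<130)&(abs(W[...,2]-84)<5); w,ci,re=top(c,m,84); print("reader housing",f(re))
m=(near(W,P["jar"])<175)&(W[...,2]>35); w,ci,re=top(c,m&(W[...,2]<90),84); print("reader all",f(re))
E
```

```text
jar z 162.7 circ [[450.2, 373.6], 23.9] rect [[450.1, 373.6], [46.6, 46.7], 89.9]
bot z 148.7 circ [[512.1, 138.0], 15.5] rect [[512.1, 138.6], [29.2, 30.7], 89.2]
dish z 117.0 circ [[509.4, -374.2], 31.3] rect [[509.7, -373.7], [60.0, 61.7], 89.9]
shoulder ring pts [[513.1, 138.1], [46.3, 46.0], 5.0]
pan [[508.6, 138.6], [114.7, 114.8], 16.1] [[508.8, 138.5], 57.9]
mat [[491.6, -376.4], [132.4, 132.3], 6.2]
cork [[574.4, -113.5], 59.7] [[574.1, -113.3], [117.8, 116.9], 89.9]
seat 1119 [[450.7, 375.0], 45.9] [[450.8, 374.9], [90.3, 91.0], 2.3]
reader housing [[453.6, 374.2], [138.7, 125.3], 80.7]
reader all [[419.8, 379.6], [140.5, 193.8], 80.7]
```

```bash
cat >> rob.py <<'E'
UP=270
def st(t): s=read_state(); print(t,"t",round(s["time"],1),"pos",np.round(s["eef_pos"],1),"gap",round(s["finger_gap"],1),"F",np.round(s["ft_force"],1),"grip",round(s["gripper_force"],1))
def pick(xy,base,g,a):
    zt=base+g+grip_point_offset
    movep([*xy,UP],down(a)); hit=movel([*xy,zt+25],max_speed=200,guard=25) or movel([*xy,zt],max_speed=60,guard=15)
    st(f"down hit={hit}")
    if hit: raise SystemExit("unexpected contact")
    clamp(); st("clamped"); movel([*xy,zt+15],max_speed=50); movel([*xy,UP],max_speed=200); st("lifted")
def place(xy,base,g,a):
    zt=base+g+grip_point_offset
    movep([*xy,UP],down(a)); movel([*xy,zt+15],max_speed=200); wait(0.3); 
    hit=movel([*xy,zt-4],max_speed=20,guard=4); st(f"placed hit={hit} dz={read_state()['eef_pos'][2]-zt:.1f}")
def release(xy): 
    open_gripper(); st("open"); z=read_state()["eef_pos"][2]; movel([*xy,z+40],max_speed=80); movel([*xy,UP],max_speed=200)
E
python3 - <<'E'
from rob import *
pick((450.3,373.4),84,34,90)
E
```

```text
down hit=False t 8.2 pos [450.2 373.5  99.2] gap 85.4 F [-0.1  0.5 -0.7] grip 0.0
clamped t 8.6 pos [450.4 373.6  99.9] gap 54.2 F [-1.8 -2.   8.1] grip 62.4
lifted t 9.9 pos [450.1 372.9 268.9] gap 54.1 F [-0.8  0.6 -1.4] grip 63.2
```

```bash
python3 - <<'E'
from rob import *; from vis import *
xy=(574.2,-113.6); place(xy,10,34,90); release(xy)
movep([450,-375,330],down(90)); wait(.2)
c=camera("wrist"); np.savez("w_dish2.npz",**c)
c=camera("top"); cv2.imwrite("pics/t1.png",c["image"][100:320,100:500]); W=cloud(c); m=(np.hypot(W[...,0]-574,W[...,1]+113)<60)&(abs(W[...,2]-88)<8); print(top(c,m,88)[1])
E
```

```text
placed hit=True dz=0.7 t 14.1 pos [ 574.1 -113.6   26. ] gap 53.9 F [-0.8 -0.4  8.3] grip 64.0
open t 14.5 pos [ 573.7 -113.6   25.5] gap 85.0 F [-0.4 -0.   0.2] grip 0.0
((574.7662353515625, -112.06338500976562), 23.735816955566406)
```

View pics/t1.png

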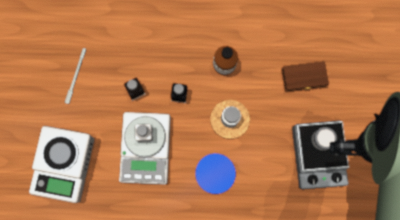

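The jar stands in the middle of the cork mat at crop (231,116), and the reader's window is empty at (61,153). Next, the dish.

```bash
python3 - <<'E'
from rob import *; from vis import *
pick((509.5,-373.7),76,28,90)
p=(450.8,374.9); movep([p[0]-30,p[1],320],down(90)); wait(.2)
c=camera("wrist"); W=cloud(c); hsv=cv2.cvtColor(c["image"],cv2.COLOR_BGR2HSV)
m=(np.hypot(W[...,0]-p[0],W[...,1]-p[1])<58)&(hsv[...,2]<60)&(abs(W[...,2]-84)<5); w=W[m][:,:2].astype(np.float32); print(m.sum(),cv2.minEnclosingCircle(w))
cv2.imwrite("pics/w2.png",c["image"])
E
```

```text
down hit=False t 19.7 pos [ 509.5 -373.5   85.1] gap 85.9 F [0.7 0.2 0.6] grip 0.0
clamped t 20.1 pos [ 509.8 -373.8   86.4] gap 58.5 F [-5.2  2.  13.3] grip 61.0
lifted t 21.5 pos [ 509.  -373.6  268.9] gap 58.0 F [-0.8 -0.6 -3.3] grip 64.3
984 ((449.8385925292969, 374.91107177734375), 45.60340118408203)
```

View pics/w2.png

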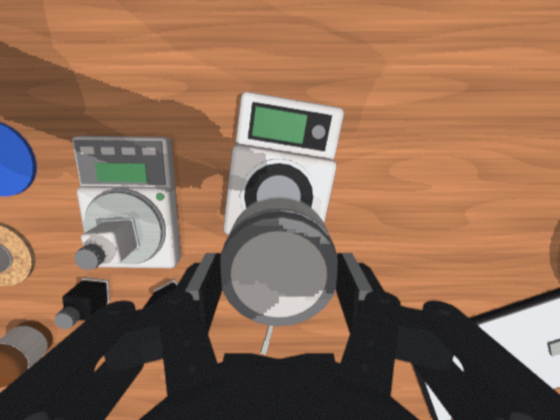

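The dish is held level at (278,265), and the window is free at (279,185). I'll measure where the dish sits in the grip and then place it.

```bash
python3 - <<'E'
from rob import *; from vis import *
s=read_state(); e=np.array(s["eef_pos"]); c=camera("wrist"); W=cloud(c); W[np.isnan(W)]=-999
ht=e[2]-(28+grip_point_offset)+40
m=(np.hypot(W[...,0]-e[0],W[...,1]-e[1])<50)&(abs(W[...,2]-ht)<6)
m[:, :215]=0; m[:,345:]=0
m=cv2.morphologyEx(m.astype(np.uint8),cv2.MORPH_OPEN,np.ones((7,7)))>0
z=np.median(W[m][:,2]); w,ci,re=top(c,m,z); print(e,"top z",z,"expected",ht,ci,re)
P=W[m]; A=np.c_[P[:,:2],np.ones(len(P))]; print("slope",np.linalg.lstsq(A,P[:,2],rcond=None)[0])
E
```

```text
[421.0278599  374.67477107 319.97841064] top z 350.28832806708454 expected 350.6784106404315 ((419.5005187988281, 375.3638000488281), 31.786680221557617) ((419.7574768066406, 375.4519348144531), (60.65412902832031, 61.70473098754883), 89.86532592773438)
slope [9.46176679e-03 1.15209810e-03 3.45871877e+02]
```

```bash
python3 - <<'E'
from rob import *; from vis import *
xy=(451.4,374.6); place(xy,84,28,90); release(xy)
movep([xy[0]-40,xy[1],330],down(90)); wait(.2); c=camera("wrist"); W=cloud(c)
m=(np.hypot(W[...,0]-451,W[...,1]-375)<60)&(abs(W[...,2]-124)<6); print("dish",np.nanmedian(W[m][:,2]),top(c,m,124)[1])
pick((512.5,138.2),58,45,94)
s=read_state(); e=np.array(s["eef_pos"])
E
```

```text
placed hit=True dz=1.2 t 26.8 pos [451.4 374.6  94.5] gap 58.1 F [-1.5 -0.3  9.3] grip 66.2
open t 27.2 pos [451.1 374.2  94.1] gap 85.6 F [ 0.4  0.6 -0.1] grip 0.0
dish 124.98287837882722 ((451.1669006347656, 375.4540710449219), 31.24679946899414)
down hit=False t 31.9 pos [512.4 138.3  84.2] gap 85.6 F [ 0.3  0.1 -0.1] grip 0.0
clamped t 32.3 pos [512.7 138.1  84.8] gap 44.4 F [-1.5 -2.2  8.5] grip 60.1
lifted t 33.8 pos [512.1 137.9 269. ] gap 44.4 F [-0.7 -0.8 -1. ] grip 61.2
```

```bash
python3 - <<'E'
from rob import *; from vis import *
xy=(491.8,-375.8); place(xy,76,45,94); release(xy)
movep([xy[0]-40,xy[1],330],down(90)); wait(.2); c=camera("wrist"); W=cloud(c)
m=(np.hypot(W[...,0]-xy[0],W[...,1]-xy[1])<40)&(abs(W[...,2]-166)<6); print("bottle",np.nanmedian(W[m][:,2]),top(c,m,166)[1])
m=(np.hypot(W[...,0]-xy[0],W[...,1]-xy[1])<110)&(W[...,2]>71)&(W[...,2]<81); print("mat",top(c,m,76)[2])
p=(574.2,-113.2); movep([p[0]-40,p[1],330],down(90)); wait(.2); c=camera("wrist"); W=cloud(c)
m=(np.hypot(W[...,0]-p[0],W[...,1]-p[1])<60)&(abs(W[...,2]-88)<6); j=top(c,m,88)[1]; print("jar",j)
assert np.hypot(j[0][0]-p[0],j[0][1]-p[1])<6
pick(j[0],10,34,90)
E
```

```text
placed hit=True dz=0.5 t 37.6 pos [ 491.8 -375.8  102.8] gap 44.4 F [-2.2  0.7  8.9] grip 62.3
open t 38.0 pos [ 491.4 -375.7  102.2] gap 85.5 F [-1.2 -0.7  0.3] grip 0.0
bottle 166.71448155507773 ((491.0431213378906, -375.32318115234375), 15.65980339050293)
mat ((491.41070556640625, -376.44598388671875), (132.5666046142578, 132.29403686523438), 6.127682685852051)
jar ((574.4794311523438, -112.34650421142578), 23.835674285888672)
down hit=False t 43.6 pos [ 574.4 -112.1   25.1] gap 85.4 F [ 0.   0.  -0.5] grip 0.0
clamped t 44.1 pos [ 574.7 -112.3   26. ] gap 54.2 F [-3.5  0.3 10.2] grip 62.0
lifted t 45.8 pos [ 574.  -112.4  269. ] gap 54.0 F [ 0.6  0.3 -0.8] grip 63.2
```

```bash
python3 - <<'E'
from rob import *; from vis import *
xy=(509,138.6); place(xy,58,34,90); release(xy)
movep([xy[0]-40,xy[1],330],down(90)); wait(.3); c=camera("wrist"); W=cloud(c)
m=(np.hypot(W[...,0]-xy[0],W[...,1]-xy[1])<60)&(abs(W[...,2]-136)<6); print("jar",np.nanmedian(W[m][:,2]),top(c,m,136)[1])
movep([400,-100,330],down(90)); st("end")
cv2.imwrite("pics/end.png",camera("scene")["image"])
E
```

```text
placed hit=True dz=0.7 t 48.9 pos [508.9 138.6  74. ] gap 54.1 F [-1.3 -1.5 10. ] grip 64.1
open t 49.3 pos [508.6 138.4  73.6] gap 85.9 F [-0.2 -0.3 -0.7] grip 0.0
jar 136.71397066379376 ((508.21630859375, 139.29005432128906), 24.06296730041504)
end t 52.7 pos [400.4 -99.3 330.1] gap 85.7 F [-0.7  0.8  0.7] grip 0.0
```

View pics/end.png

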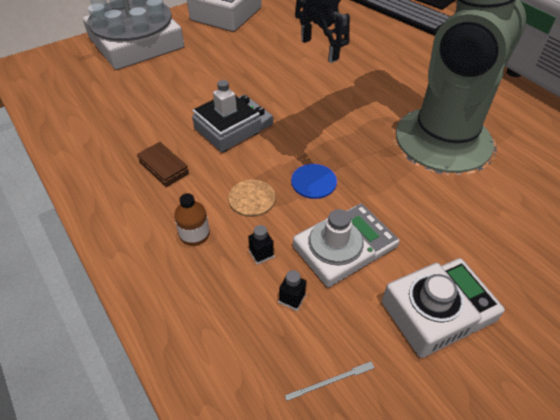

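The picture shows the bottle on the shaker (225,100), the jar on the balance (338,230) and the dish on the reader (438,292). All three stand upright, and the bystanders haven't moved.

```bash
python3 -c "
from workcell import *
print(finish_job())"
```

```text
the job is handed in; nothing more can be done
None
```

I parked the jar on the cork mat, then moved the dish to the reader, the bottle to the shaker and the jar to the balance, each measured within about 2 mm of the middle, and handed the job in at about 53 s; the hand-in returned no verdict.

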